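Close the dust collector's filter hatch with quarter-turn studs

TASK

Close the dust collector: lay the hatch cover in its recess, flush and with its slots over the slots beneath, then push each untagged stud fully home through any free slot and turn it a quarter turn clockwise, so that its wing stands across the slot and it is locked. Studs with a tag sticking out of the collar are rejects: put them in the reject tray instead. Leave everything else on the bench where it is.

Things in the scene. Friction and masses are not known exactly. Their poses are not given: they have to be found in the camera images.
- recess (a point): Dust collector: fixed green steel box, 176 mm square, 66 tall. Point: centre of the steel ledge, the floor of the 154 x 154 mm recess in its top, 60 mm above the bench, rim 6 mm higher. x, y along the recess sides, z up. Ledge 6 thick, hollow below, with four slots at x = +-46, y = +-46 mm. The cover fits with 2 mm to spare each side and lies flush with the rim; cover_grip is then 28 mm above this point.
- slot0 (a point): Centre of the ledge slot at x = -46, y = -46 mm from the recess centre, on the ledge's top face; 33 mm long along its x axis, 14 wide, z up. Stops below let a stud's foot turn only clockwise (seen from above) from the slot's line, to about 95 degrees. With a stud fully in over the cover, the stud's grip point is 32 mm above this point.
- slot1 (a point): Centre of the ledge slot at x = -46, y = 46 mm from the recess centre, on the ledge's top face; 33 mm long along its x axis, 14 wide, z up. Stops below let a stud's foot turn only clockwise (seen from above) from the slot's line, to about 95 degrees. With a stud fully in over the cover, the stud's grip point is 32 mm above this point.
- slot2 (a point): Centre of the ledge slot at x = 46, y = -46 mm from the recess centre, on the ledge's top face; 33 mm long along its x axis, 14 wide, z up. Stops below let a stud's foot turn only clockwise (seen from above) from the slot's line, to about 95 degrees. With a stud fully in over the cover, the stud's grip point is 32 mm above this point.
- slot3 (a point): Centre of the ledge slot at x = 46, y = 46 mm from the recess centre, on the ledge's top face; 33 mm long along its x axis, 14 wide, z up. Stops below let a stud's foot turn only clockwise (seen from above) from the slot's line, to about 95 degrees. With a stud fully in over the cover, the stud's grip point is 32 mm above this point.
- cover_grip (a point): Loose plywood hatch cover, 150 x 150 x 6 mm, 0.25 to 0.45 kg, flat. In the middle a wooden rib, 50 mm long (x), 14 thick (y), 34 tall. Point: in the rib, 28 mm above the cover's underside, 12 below the rib's top; z up. Four through slots, 36 mm along x by 17, at x = +-46, y = +-46 mm. In the recess its x must be parallel to the recess's x, either way round.
- stud_a_grip (a point): Steel stud, 60 g, 54.5 mm tall. From below: foot bar 28 mm (x) x 9 (y) x 7 high; shank 9 dia, 13.5 high; collar 44 dia, 4 thick; flat wing 34 mm (x) x 10 (y) x 30 high, parallel to the foot. Point: on the axis in the wing, 22 mm above the collar's top, 8 below the wing's top; z up. In the rack at first; may be absent. No tag: passed for use.
- stud_b_grip (a point): Steel stud, 60 g, 54.5 mm tall. From below: foot bar 28 mm (x) x 9 (y) x 7 high; shank 9 dia, 13.5 high; collar 44 dia, 4 thick; flat wing 34 mm (x) x 10 (y) x 30 high, parallel to the foot. Point: on the axis in the wing, 22 mm above the collar's top, 8 below the wing's top; z up. In the rack at first; may be absent. No tag: passed for use.
- stud_c_grip (a point): Steel stud, 60 g, 54.5 mm tall. From below: foot bar 28 mm (x) x 9 (y) x 7 high; shank 9 dia, 13.5 high; collar 44 dia, 4 thick; flat wing 34 mm (x) x 10 (y) x 30 high, parallel to the foot. Point: on the axis in the wing, 22 mm above the collar's top, 8 below the wing's top; z up. In the rack at first; may be absent. No tag: passed for use.
- stud_d_grip (a point): Steel stud, 60 g, 54.5 mm tall. From below: foot bar 28 mm (x) x 9 (y) x 7 high; shank 9 dia, 13.5 high; collar 44 dia, 4 thick; flat wing 34 mm (x) x 10 (y) x 30 high, parallel to the foot. Point: on the axis in the wing, 22 mm above the collar's top, 8 below the wing's top; z up. In the rack at first; may be absent. No tag: passed for use.
- tagged_a_grip (a point): Steel stud, 60 g, 54.5 mm tall. From below: foot bar 28 mm (x) x 9 (y) x 7 high; shank 9 dia, 13.5 high; collar 44 dia, 4 thick; flat wing 34 mm (x) x 10 (y) x 30 high, parallel to the foot. Point: on the axis in the wing, 22 mm above the collar's top, 8 below the wing's top; z up. In the rack at first; may be absent. REJECT: a flat metal tag, 18 mm wide, sticks out of the collar to x = 44 mm.
- tagged_b_grip (a point): Steel stud, 60 g, 54.5 mm tall. From below: foot bar 28 mm (x) x 9 (y) x 7 high; shank 9 dia, 13.5 high; collar 44 dia, 4 thick; flat wing 34 mm (x) x 10 (y) x 30 high, parallel to the foot. Point: on the axis in the wing, 22 mm above the collar's top, 8 below the wing's top; z up. In the rack at first; may be absent. REJECT: a flat metal tag, 18 mm wide, sticks out of the collar to x = 44 mm.
- rack_mid (a point): Centre of the top of the fixed dark wooden rack, 225 (x) x 155 (y) x 24 mm tall, with six round through holes of 34 mm at x = -74, 0, 74 and y = -39, 39 mm; in it the studs stand by their collars, foot 3.5 mm above the bench, and lift straight out.
- tray_floor (a point): Centre of the inner floor (4 mm above the bench) of the fixed reject tray, a dark steel open box 140 x 140 mm outside, 30 mm tall, walls 4 mm.
- screwdriver: Bystander, to be left where it is: a screwdriver lying on the bench.
- glue: Bystander, to be left where it is: a glue bottle, 120 mm tall.
- mug: Bystander, to be left where it is: a mug, 85 mm tall.
There are look-alikes about, which are no part of the job. Leave any blue or red look-alike of the part that bears tagged_b_grip alone.

How it is judged:
By the outcome, as a careful person would: the job done as asked, in the order asked, and still so for the second after the job is handed in, with the robot touching nothing.
Of stud_a, stud_b, stud_c, stud_d only 3 to 4 are there at a start; the rules pass over those that are not, and their reading is None.
Of tagged_a, tagged_b only 1 to 2 are there at a start; the rules pass over those that are not, and their reading is None.
At some moment in a run one of cover may be knocked a few centimetres aside while the robot is not near it.
It also fails if it takes over 210 s, if anything falls off the work surface, if the arm or the gripper's body presses on something with over 40 N, if the wrist force passes 120 N, or if a joint passes its speed limit or range.

ROBOT

A 7-joint arm with a two-finger parallel gripper is mounted at the origin on the work surface. World frame = base frame: x ahead of the robot, y to its left, z up, the work surface at z = 0. Lengths are in m, angles in rad, forces in N, time in s.
With the tool pointing down it reaches from about 0.4 to 0.85 m from the base axis. Payload 6.9 kg.
Tool frame: the origin (TCP) lies midway between the tips of the shut fingers; the grasp point (between the pads) lies behind it (ctrl.pinch_z is the z of the grasp point in the tool frame, in m); z points along the fingers, y is the line along which they close (so a half turn about z gives the same grasp; the last joint's range is limited). The gripper opens to 85 mm and grips with 20 to 120 N. Pads are 22 mm wide; open, the fingers measure 114 mm over their backs; the gripper's body (76 mm by 85 mm) begins 54 mm behind the grasp point. The pads swing forward as they close: fully open they stand 13 mm farther back than shut.
Start: joints at [1.45, 0.507, -0.238, 1.5, 0.126, 1.149, -0.155], TCP at [0.141, -0.609, 0.196] pointing down, gripper open.
Joint ranges: [-3.08, 3.08], [-0.24, 2.05], [-1.43, 1.35], [0, 2.5], [-1.52, 4.66], [0.17, 1.96], [-2.89, 2.89]. Speed limits (rad/s): [2.39, 2.39, 3.14, 3.14, 3.14, 3.14, 3.14].

INTERFACE

Orientations are given as a unit quaternion [w, x, y, z].
In Python, from station import ctrl, get_state, vision, ticket, models gives the robot as it stands. Calls block until the motion is done:
- ctrl.movep(position, orientation): joint-space move of the TCP to a pose.
- ctrl.movel(position, frame=None, max_speed=0.15): straight line of the TCP; frame=None keeps the orientation; max_speed is the mean speed in m/s.
- ctrl.set_joints(angles): joint-space move.
- ctrl.ungrasp() and ctrl.close_gripper(force=None): open the fingers fully, or close them until they stop; force is the grip in N (None keeps the last).
- ctrl.pause(seconds).
- ctrl.ik(position, orientation): joint angles nearest the present ones, or None.
- get_state(): the state.
- vision.grab_frame(name): name is "side" or "top"; returns (picture, depth): 384x512x3 uint8, blue, green, red; 384x512 float32, m along the optical axis (not along the pixel's ray), 0 where there is no reading.
- vision.camera_info(name): a dict with "mtx" (3x3 intrinsics, pixels), "dist_coeffs" ([k1, k2, p1, p2, k3] as OpenCV has them; the pictures are not rectified), "R" (3x3) and "t" (3): a world point X has camera coordinates R X + t. Camera axes: x right, y down, z forward; pixel columns grow to the right and rows downward; lengths in m; the calibration is good to about 2 mm. A picture is of the moment at which its call begins. camera_info takes no time and is no camera call.
A pose or a line that the arm cannot do raises ctrl.Unreachable and nothing moves.
- ticket.close_job(): hands the job in; it is judged then, once.
Trained networks look in the newest picture that a camera, given by its name, has taken for a name from the list of things; names that differ only in an ending like _2 or _b are one class to them, and where a whole thing is asked for, a point or a joint stands for the part that bears it (a point fixed in the world has none). Each returns a list of dicts, best first, with "p" (0 to 1); they miss things now and then, are a little off and sometimes report something else, mostly with a low value. They report only what shows in the picture. A call takes as long as a camera call. They do not tell look-alikes from the thing itself.
- models.recognise(camera, target): "point" ([column, row] in pixels, amid what is visible of it).
- models.masks_of(camera, target): "mask" (384x512 bool, what is visible of it) and "point" ([column, row] in pixels, amid what is visible of it).
The state is a dict: "time": time; "qpos": joint angles; "qd": joint speeds; "tau": joint torques, N m; "tcp_pos": TCP position; "eef_rot": TCP orientation; "contact_force": force on the tool from outside, world axes, zero at the start; "wrist_torque": the same for the moment, N m; "width": finger opening in m; "gripper_force": force on a finger pad.
Only numpy, scipy, OpenCV 4.12 (cv2) and the standard library are available. Lean on these libraries where they do the work, as an engineer would, in place of code of your own. Each camera call takes 0.05 s, during which the arm holds its last target. There are 200 camera calls.

## Working session

There is one attempt and no reset: what is moved stays moved. The work goes in short steps, each a Python script; the robot and the scene stay as the last script left them, time stands still between calls to the robot, and variables do not carry over. Pictures are saved under pics/ and viewed, at most 14 in all, crops included, and the job is handed in when it is done.

```bash
ls; mkdir -p pics
python3 - <<'E'
from station import ctrl,get_state,vision
import cv2,numpy as np
s=get_state();print(s['time'],s['tcp_pos'],s['eef_rot'],s['width'],ctrl.pinch_z)
for n in('top','side'):
    im,d=vision.grab_frame(n);cv2.imwrite(f'pics/{n}0.png',im);np.save(f'{n}0.npy',d)
    c=vision.camera_info(n);print(n,c['mtx'],c['dist_coeffs'],c['R'],c['t'],-np.array(c['R']).T@c['t'])
E
```

```text
pics
0.0 [ 0.14033965 -0.60846799  0.19533606] [-8.67989232e-04  9.93573992e-01  1.13181060e-01 -1.28251999e-04] 0.08564753577549805 -0.0187
top [[424.58469722   0.         250.46096161]
 [  0.         424.58469722 186.82614551]
 [  0.           0.           1.        ]] [-0.12066547  0.          0.          0.          0.        ] [[ 0.01540227 -0.99966474  0.02081307]
 [-0.99751673 -0.01679323 -0.0683985 ]
 [ 0.06872508 -0.01970789 -0.99744096]] [-0.01558777  0.53922265  1.21348206] [0.45472705 0.01738793 1.24758315]
side [[351.13072975   0.         257.17632636]
 [  0.         351.13072975 195.27921553]
 [  0.           0.           1.        ]] [-0.05088792  0.          0.          0.          0.        ] [[ 0.89831078 -0.43921623  0.01126239]
 [-0.29570397 -0.62335264 -0.72387198]
 [ 0.32495676  0.64693167 -0.68984238]] [-0.47703321  0.21162502  0.74706433] [ 0.24833883 -0.56090329  0.67391859]
```

View pics/top0.png

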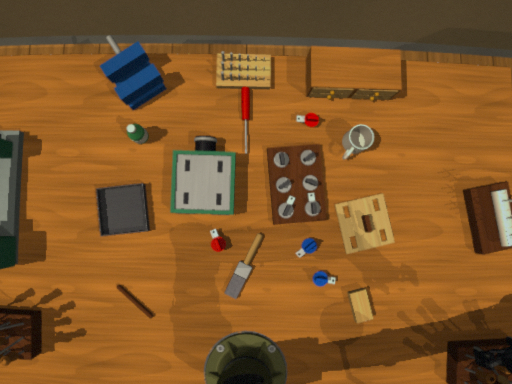

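View pics/side0.png

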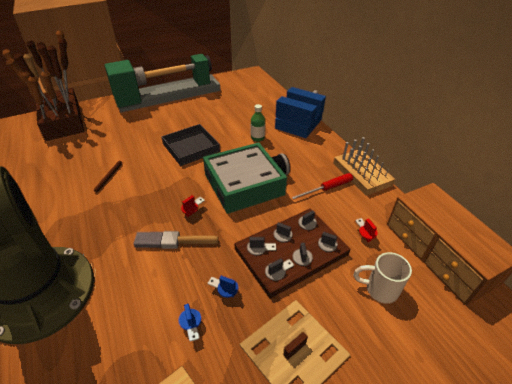

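```bash
cat > h.py <<'E'
from station import ctrl,get_state,vision,ticket,models
import cv2,numpy as np
from scipy.spatial.transform import Rotation as Ro
def cam(n):
    c=vision.camera_info(n);return [np.array(c[k],float) for k in('mtx','dist_coeffs','R','t')]
def to_plane(n,px,z):
    "pixels Nx2 -> world points on the plane at height z"
    K,D,R,t=cam(n);p=cv2.undistortPoints(np.array(px,float).reshape(-1,1,2),K,D)[:,0]
    r=np.c_[p,np.ones(len(p))]@R;o=-R.T@t
    z=np.broadcast_to(z,len(r));return o+r*((z-o[2])/r[:,2])[:,None]
def proj(n,X):
    K,D,R,t=cam(n);return cv2.projectPoints(np.array(X,float).reshape(-1,1,3),cv2.Rodrigues(R)[0],t,K,D)[0][:,0]
def cloud(n,d):
    "depth image -> HxWx3 world points"
    K,D,R,t=cam(n);h,w=d.shape;g=np.stack(np.meshgrid(np.arange(w),np.arange(h)),-1).reshape(-1,1,2).astype(float)
    p=cv2.undistortPoints(g,K,D)[:,0];X=(np.c_[p,np.ones(len(p))]*d.reshape(-1,1)-t)@R
    return X.reshape(h,w,3)
def quat(yaw):
    "tool down, tool y (closing line) at angle yaw+90deg: tool x at angle yaw"
    q=(Ro.from_euler('z',yaw)*Ro.from_euler('x',np.pi)).as_quat();return np.r_[q[3],q[:3]]
E
python3 - <<'E'
from h import *
im=cv2.imread('pics/top0.png');cv2.imwrite('pics/crop1.png',cv2.resize(im[135:260,160:400],None,fx=3.3,fy=3.3,interpolation=cv2.INTER_CUBIC))
d=np.load('top0.npy');X=cloud('top',d)
for n,p in dict(collL=(204,182),rim=(172,182),tray=(125,210),rack=(297,172),cover=(350,215),rib=(367,223),studs=(281,159)).items(): print(n,p,X[p[1],p[0]].round(4))
for t in('stud_a_grip','tagged_a_grip','cover_grip','recess','slot0','tray_floor','rack_mid'):
    for c in('top','side'):
        print(t,c,[(np.round(r['point'],1).tolist(),round(r['p'],2)) for r in models.recognise(c,t)])
E
```

```text
collL (204, 182) [0.5477 0.1242 0.063 ]
rim (172, 182) [0.5461 0.2138 0.064 ]
tray (125, 210) [0.4659 0.361  0.0028]
rack (297, 172) [ 0.5846 -0.1416  0.023 ]
cover (350, 215) [ 0.4618 -0.3022  0.0072]
rib (367, 223) [ 0.4392 -0.3432  0.0418]
studs (281, 159) [ 0.6166 -0.091   0.061 ]
stud_a_grip top [([307.3, 158.0], 0.67)]
stud_a_grip side [([328.0, 244.1], 0.7), ([245.7, 172.8], 0.55)]
tagged_a_grip top [([286.6, 208.1], 0.72)]
tagged_a_grip side [([260.1, 246.8], 0.8)]
cover_grip top [([366.9, 222.4], 0.85)]
cover_grip side [([294.4, 347.3], 0.71), ([384.8, 273.9], 0.21)]
recess top [([205.0, 180.8], 0.73)]
recess side [([247.4, 174.6], 0.78)]
slot0 top [([202.2, 179.2], 0.73)]
slot0 side [([245.9, 176.4], 0.64), ([292.6, 253.6], 0.33)]
tray_floor top [([123.1, 209.0], 0.57)]
tray_floor side [([189.0, 143.2], 0.57)]
rack_mid top [([297.0, 179.6], 0.7)]
rack_mid side [([291.4, 253.0], 0.69)]
```

View pics/crop1.png

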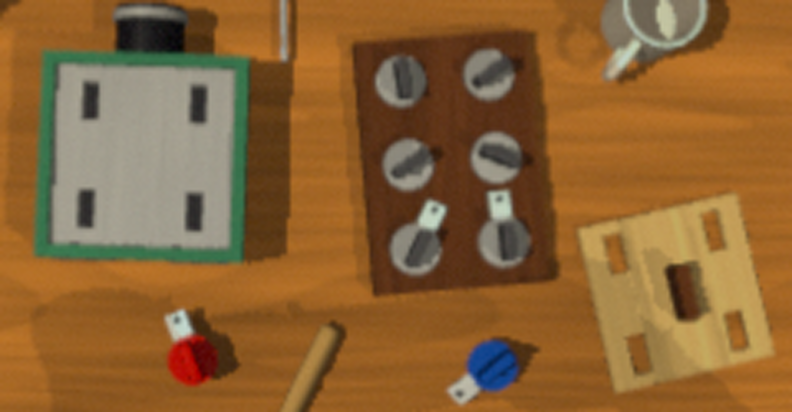

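```bash
cat >> h.py <<'E'
from scipy.optimize import minimize
def rect(hx,hy,n=9):
    a,b=np.meshgrid(np.linspace(-hx,hx,n),np.linspace(-hy,hy,n));return np.c_[a.ravel(),b.ravel()]
def ring(hx,hy,n=11):
    l=np.linspace(-1,1,n);return np.r_[np.c_[l*hx,0*l+hy],np.c_[l*hx,0*l-hy],np.c_[0*l+hx,l*hy],np.c_[0*l-hx,l*hy]]
S=np.array([[-46,-46],[-46,46],[46,-46],[46,46]])*1e-3
def place(P,p):
    c,s=np.cos(p[2]),np.sin(p[2]);return P@np.array([[c,s],[-s,c]])+p[:2]
def sample(n,im,P,z):
    q=proj(n,np.c_[P,np.full(len(P),z)]).astype(np.float32);return cv2.remap(im,q[:,:1],q[:,1:],cv2.INTER_LINEAR)[:,0].astype(float)
def fit(n,im,p0,z,neg,pos):
    "pose (x,y,yaw) for which points pos are brightest against points neg"
    f=lambda p:(sample(n,im,place(neg,p),z).mean()-sample(n,im,place(pos,p),z).mean())
    best=None
    for dy in(-.15,0,.15):
        s=np.array([p0]*4,float)+[0,0,dy];s[1,0]+=.008;s[2,1]+=.008;s[3,2]+=.08
        r=minimize(f,s[0],method='Nelder-Mead',options=dict(initial_simplex=s,xatol=1e-5,fatol=1e-3))
        if best is None or r.fun<best.fun:best=r
    return best.x,-best.fun
def slots(hx,hy):
    return (np.vstack([rect(hx-.002,hy-.002)+s for s in S]),np.vstack([ring(hx+.003,hy+.003)+s for s in S]))
LEDGE=slots(.0165,.007);COVER=slots(.018,.0085)
COVER_E=(np.vstack([ring(.078,.078,41),COVER[0]]),np.vstack([ring(.0715,.0715,41),COVER[1]]))
def wing(n,d,xy,zlo,r=.03):
    X=cloud(n,d).reshape(-1,3);X=X[(np.hypot(*(X[:,:2]-xy).T)<r)&(X[:,2]>zlo)&(X[:,2]<zlo+.04)]
    m=(X[:,:2].max(0)+X[:,:2].min(0))/2 if len(X) else xy
    c=X[:,:2].mean(0);w,v=np.linalg.eigh(np.cov((X[:,:2]-c).T));v=v[:,1];return c,np.arctan2(v[1],v[0]),len(X),2*np.sqrt(3*w)
E
python3 - <<'E'
from h import *
I={n:cv2.imread(f'pics/{n}0.png') for n in('top','side')};D={n:np.load(f'{n}0.npy') for n in I}
q=to_plane('top',[(205,181)],.06)[0];print(q)
for n in I: print('ledge',n,fit(n,I[n][:,:,0],[q[0],q[1],1.6],.06,*LEDGE))
q=to_plane('top',[(365.5,223)],.006)[0];print(q)
for n in I:
    for nm,M in(('s',COVER),('e',COVER_E)): print('cover',nm,n,fit(n,I[n][:,:,0],[q[0],q[1],1.8],.006,*M))
for n in I:
    X=cloud(n,D[n]).reshape(-1,3);X=X[(X[:,2]>.03)&(X[:,2]<.05)&(np.hypot(*(X[:,:2]-q[:2]).T)<.04)];print('rib',n,X.mean(0),len(X))
for p in((281,159),(307,157),(283,184),(310,183),(287,209),(313,207)):
    c=to_plane('top',[p],.045)[0][:2]
    for n in I: r=wing(n,D[n],c,.04);print(p,n,r[0].round(4),round(r[1],3),r[2],r[3].round(4))
X=cloud('top',D['top']);m=models.masks_of('top','tray_floor')[0]['mask'];pp=np.argwhere(m)[:,::-1]
r=cv2.minAreaRect(pp.astype(np.float32));print('tray',r,to_plane('top',[r[0]],.03),to_plane('top',cv2.boxPoints(r),.03))
E
```

```text
[0.55078276 0.12168267 0.06      ]
ledge top (array([0.53940099, 0.12439487, 1.56316604]), np.float64(31.303170594837255))
ledge side (array([0.55889454, 0.12927512, 1.54639886]), np.float64(28.011012906846233))
[ 0.43867392 -0.3494049   0.006     ]
cover s top (array([ 0.44754874, -0.34763374,  1.80103539]), np.float64(17.88811728395062))
cover e top (array([ 0.43849329, -0.34637088,  1.80534285]), np.float64(23.829387656702032))Traceback (most recent call last):
  File "<stdin>", line 7, in <module>
  File "h.py", line 37, in fit
    r=minimize(f,s[0],method='Nelder-Mead',options=dict(initial_simplex=s,xatol=1e-5,fatol=1e-3))
    res = _minimize_neldermead(fun, x0, args, callback, bounds=bounds,
                               **options)
    fsim[j] = func(sim[j])
              ~~~~^^^^^^^^
    fx = function(np.copy(x), *(wrapper_args + args))
  File "h.py", line 33, in <lambda>
    f=lambda p:(sample(n,im,place(neg,p),z).mean()-sample(n,im,place(pos,p),z).mean())
                                                   ~~~~~~^^^^^^^^^^^^^^^^^^^^^
  File "h.py", line 30, in sample
    q=proj(n,np.c_[P,np.full(len(P),z)]).astype(np.float32);return cv2.remap(im,q[:,:1],q[:,1:],cv2.INTER_LINEAR)[:,0].astype(float)
      ~~~~^^^^^^^^^^^^^^^^^^^^^^^^^^^^^^
  File "h.py", line 12, in proj
    K,D,R,t=cam(n);return cv2.projectPoints(np.array(X,float).reshape(-1,1,3),cv2.Rodrigues(R)[0],t,K,D)[0][:,0]
            ~~~^^^
  File "h.py", line 5, in cam
    c=vision.camera_info(n);return [np.array(c[k],float) for k in('mtx','dist_coeffs','R','t')]
ValueError: time passes only in moves, steps and waits
```

```bash
python3 - <<'E'
s=open('h.py').read()
s=s.replace("def cam(n):","import functools\n@functools.cache\ndef cam(n):")
a=s.index("    best=None");b=s.index("def slots")
s=s[:a]+"""    r=brute(f,[slice(p0[0]-w,p0[0]+w+1e-6,.003),slice(p0[1]-w,p0[1]+w+1e-6,.003),slice(p0[2]-.2,p0[2]+.21,.05)],full_output=True,finish=lambda g,x,args=(),**k:(lambda q:(q.x,q.fun))(minimize(g,x,method='Nelder-Mead',options=dict(initial_simplex=x+np.array([[0,0,0],[.003,0,0],[0,.003,0],[0,0,.03]]),xatol=1e-5,fatol=1e-3))))
    return r[0].round(4),-r[1]
"""+s[b:]
s=s.replace("z,neg,pos):","z,neg,pos,w=.015):").replace("import minimize","import minimize,brute")
open('h.py','w').write(s)
E
cat > m.py <<'E'
from h import *
I={n:cv2.imread(f'pics/{n}0.png') for n in('top','side')};D={n:np.load(f'{n}0.npy') for n in I}
q=to_plane('top',[(205,181)],.06)[0];print(q)
for n in I: print('ledge',n,fit(n,I[n][:,:,0],[q[0],q[1],1.6],.06,*LEDGE))
q=to_plane('top',[(365.5,223)],.006)[0];print(q)
for n in I:
    for nm,M in(('s',COVER),('e',COVER_E)): print('cover',nm,n,fit(n,I[n][:,:,0],[q[0],q[1],1.8],.006,*M))
for n in I:
    X=cloud(n,D[n]).reshape(-1,3);X=X[(X[:,2]>.03)&(X[:,2]<.05)&(np.hypot(*(X[:,:2]-q[:2]).T)<.04)];print('rib',n,X.mean(0),len(X))
for p in((281,159),(307,157),(283,184),(310,183),(287,209),(313,207)):
    c=to_plane('top',[p],.045)[0][:2]
    for n in I: r=wing(n,D[n],c,.04);print(p,n,r[0].round(4),round(r[1],3),r[2],r[3].round(4))
X=cloud('top',D['top'])
im,_=vision.grab_frame('top');m=models.masks_of('top','tray_floor')[0]['mask'];pp=np.argwhere(m)[:,::-1]
r=cv2.minAreaRect(pp.astype(np.float32));print('tray',r,to_plane('top',[r[0]],.03),to_plane('top',cv2.boxPoints(r),.03))
E
python3 m.py
```

```text
[0.55078276 0.12168267 0.06      ]
ledge top (array([0.5395, 0.1235, 1.5476]), np.float64(31.389450056116715))
ledge side (array([0.5591, 0.1295, 1.5437]), np.float64(28.03395061728395))
[ 0.43867392 -0.3494049   0.006     ]
cover s top (array([ 0.4478, -0.3478,  1.804 ]), np.float64(17.86665263748597))
cover e top (array([ 0.4385, -0.3463,  1.8062]), np.float64(23.83731918997107))
cover s side (array([ 0.4511, -0.351 ,  1.8337]), np.float64(20.85346520763187))
cover e side (array([ 0.4402, -0.3459,  1.8074]), np.float64(22.043466730954677))
rib top [ 0.43780235 -0.34649065  0.03835113] 98
rib side [ 0.43757979 -0.34776987  0.03920286] 239
(281, 159) top [ 0.6209 -0.0938] -2.973 51 [0.0111 0.0355]
(281, 159) side [ 0.6209 -0.0977] -3.002 96 [0.0102 0.0364]
(307, 157) top [ 0.6282 -0.1708] 2.265 45 [0.0098 0.0362]
(307, 157) side [ 0.6276 -0.1743] 2.233 118 [0.0105 0.0323]
(283, 184) top [ 0.5475 -0.1008] 2.245 45 [0.0101 0.0359]
(283, 184) side [ 0.5479 -0.1043] 2.201 106 [0.0094 0.0339]
(310, 183) top [ 0.5547 -0.1795] 1.153 49 [0.0106 0.0343]
(310, 183) side [ 0.5548 -0.1826] 1.22 92 [0.0112 0.0372]
(287, 209) top [ 0.4752 -0.1081] 2.701 46 [0.0107 0.0337]
(287, 209) side [ 0.4753 -0.1115] 2.699 122 [0.0104 0.0336]
(313, 207) top [ 0.4817 -0.1855] -2.985 53 [0.0113 0.035 ]
(313, 207) side [ 0.482  -0.1891] -3.067 122 [0.01   0.0351]
tray ((122.54682922363281, 208.60519409179688), (49.56953430175781, 51.65718460083008), 84.42780303955078) [[0.46955331 0.36078808 0.03      ]] [[0.53210421 0.44615898 0.03      ]
 [0.54913986 0.29532716 0.03      ]
 [0.40769325 0.27722488 0.03      ]
 [0.38991514 0.4268847  0.03      ]]
```

```bash
sed -i 's/q\[1\],1.6\]/q[1],0.0]/;s/q\[1\],1.8\]/q[1],.23]/;/^for p in/,$d' m.py; python3 m.py
```

```text
[0.55078276 0.12168267 0.06      ]
ledge top (array([ 0.5482,  0.1283, -0.0143]), np.float64(82.71689113355782))
ledge side (array([ 0.5508,  0.1288, -0.0172]), np.float64(68.94430415263749))
[ 0.43867392 -0.3494049   0.006     ]
cover s top (array([ 0.4384, -0.3466,  0.2388]), np.float64(41.12717452300786))
cover e top (array([ 0.4383, -0.3465,  0.2367]), np.float64(41.19185149469623))
cover s side (array([ 0.4401, -0.3462,  0.2341]), np.float64(41.505611672278334))
cover e side (array([ 0.4401, -0.3459,  0.2312]), np.float64(40.18502892960463))
rib top [ 0.43780235 -0.34649065  0.03835113] 98
rib side [ 0.43757979 -0.34776987  0.03920286] 239
```

```bash
cat >> h.py <<'E'
def tp(xy,zg): return [xy[0],xy[1],zg+ctrl.pinch_z]
def look(tag=None):
    o={}
    for n in('top','side'):
        im,d=vision.grab_frame(n);o[n]=(im,d)
        if tag:cv2.imwrite(f'pics/{tag}_{n}.png',im)
    return o
def st(*m):
    s=get_state();print(*m,'t%.1f'%s['time'],'tcp',s['tcp_pos'].round(4),'F',np.round(s['contact_force'],1),'w%.4f'%s['width'],'gf',np.round(s['gripper_force'],1))
E
python3 - <<'E'
from h import *
C=(.439,-.3463);y=.237
for Y in(y,y-np.pi):
    j=ctrl.ik(tp(C,.15),quat(Y));print(Y,None if j is None else np.round(j,2))
    for x in((.5485,.1285),(.47,.361)):
        for a in(-.015,-.015-np.pi/2): 
            j=ctrl.ik(tp(x,.15),quat(a+Y-y));print('  ',x,a+Y-y,None if j is None else np.round(j,2))
ctrl.movep(tp(C,.15),quat(y));st()
o=look('hov')
for n in o:
    for nm,M in(('s',COVER),): print(n,fit(n,o[n][0][:,:,0],[*C,y],.006,*M))
E
```

```text
0.237 [ 0.83  0.47 -0.31  1.77  0.17  0.92 -0.89]
   (0.5485, 0.1285) -0.015000000000000013 [ 0.18  0.54 -0.7   1.76  0.41  1.   -2.27]
   (0.5485, 0.1285) -1.5857963267948967 [ 0.42  0.73 -1.23  1.75  0.74  1.21  2.11]
   (0.47, 0.361) -0.015000000000000013 [-0.19  0.62 -0.84  1.68  0.52  1.08 -2.78]
   (0.47, 0.361) -1.5857963267948967 [-0.03  0.78 -1.23  1.68  0.77  1.26  1.7 ]
-2.904592653589793 [ 1.32  0.73 -1.23  1.76  0.73  1.2   1.69]
   (0.5485, 0.1285) -3.1565926535897932 [ 0.44  0.76 -1.27  1.75  0.77  1.23  0.51]
   (0.5485, 0.1285) -4.727388980384689 [ 0.4   0.7  -1.16  1.75  0.7   1.17 -0.98]
   (0.47, 0.361) -3.1565926535897932 [-0.03  0.78 -1.23  1.68  0.77  1.26  0.13]
   (0.47, 0.361) -4.727388980384689 [-0.03  0.78 -1.23  1.68  0.77  1.26 -1.44]
t2.4 tcp [ 0.4382 -0.3479  0.1314] F [-0.5  0.6  0.2] w0.0858 gf 0.0
top (array([ 0.4378, -0.3467,  0.2326]), np.float64(38.17515432098765))
side (array([ 0.4401, -0.3463,  0.2372]), np.float64(55.885732323232325))
```

```bash
cat >> h.py <<'E'
def goto(xy,zg,yaw,sp=.1,n=2):
    "line to the pose, then correct the standing error of the arm"
    g=np.array(tp(xy,zg));c=g.copy()
    ctrl.movel(c,quat(yaw),max_speed=sp)
    for _ in range(n):
        ctrl.pause(.2);e=g-get_state()['tcp_pos'];
        if np.abs(e).max()<4e-4:break
        c=c+np.clip(e,-.003,.003);ctrl.movel(c,quat(yaw),max_speed=.03)
    return c
E
python3 - <<'E'
from h import *
st();C=(.439,-.3463);y=.236
goto(C,.07,y);st('down')
ctrl.movel(tp(C,.030),max_speed=.06);st('at')
ctrl.close_gripper(60);st('closed')
ctrl.movel(tp(C,.16),max_speed=.1);ctrl.pause(.3);st('up')
print(get_state()['eef_rot'],quat(y))
R=(.5485,.1285)
ctrl.movep(tp(R,.20),quat(-.015));st()
goto(R,.125,-.015);ctrl.pause(.5);st()
o=look('hold')
s=get_state();zt=s['tcp_pos'][2]-ctrl.pinch_z-.030+.006;print(zt)
for n in o: print(n,fit(n,o[n][0][:,:,0],[*R,-.015],zt,*COVER),fit(n,o[n][0][:,:,0],[*R,-.015],zt,*COVER_E))
for n in o: print(n,fit(n,o[n][0][:,:,0],[*R,-.015],.06,*LEDGE))
cv2.imwrite('pics/holdc.png',np.vstack([cv2.resize(o['top'][0][120:250,130:290],None,fx=2.2,fy=2.2),cv2.resize(o['side'][0][80:240,160:320],(352,286))]))
E
```

```text
t2.5 tcp [ 0.4381 -0.3478  0.1314] F [ 0.3 -0.3  0.1] w0.0855 gf 0.0
down t4.3 tcp [ 0.4391 -0.3463  0.0513] F [0.1 0.3 1.1] w0.0854 gf 0.0
at t5.2 tcp [ 0.4392 -0.3463  0.0114] F [ 0.2  0.6 -0.3] w0.0855 gf 0.0
closed t5.9 tcp [ 0.439  -0.3463  0.0113] F [ 0.5  0.4 -0.7] w-0.0001 gf 0.0
up t7.7 tcp [ 0.4389 -0.3462  0.141 ] F [-0.5 -0.3  0.1] w0.0001 gf 0.0
[-1.89641382e-04  9.93045246e-01  1.17733034e-01 -1.87881366e-04] [6.08065348e-17 9.93046074e-01 1.17726352e-01 7.20866000e-18]
t9.5 tcp [0.5488 0.127  0.1811] F [-0.2 -0.8  0. ] w0.0000 gf 0.0
t11.8 tcp [0.5485 0.1285 0.1062] F [-0.1  0.1 -0.7] w-0.0000 gf 0.0
0.10099120549206106
top (array([0.5359, 0.1189, 0.1234]), np.float64(20.785563973063972)) (array([0.5373, 0.1196, 0.1071]), np.float64(18.472806171648983))
side (array([ 0.5319,  0.1124, -0.0218]), np.float64(13.94226992143659)) (array([0.5747, 0.1229, 0.1594]), np.float64(10.637487945998075))
top (array([0.5446, 0.1217, 0.1165]), np.float64(24.125210437710436))
side (array([ 0.5504,  0.1289, -0.0136]), np.float64(67.08768237934905))
```

View pics/holdc.png

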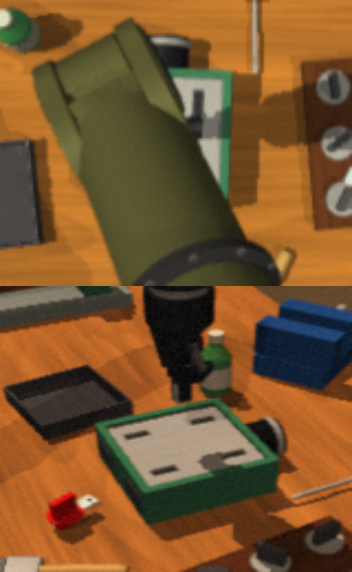

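The picture shows an empty gripper above the open recess (fingers shut to 0, no cover): the grasp missed, probably because the cover was knocked aside. I'll look again.

Run:
```python
from h import *
o=look('miss')
for n in o:
    for r in models.recognise(n,'cover_grip'): print(n,r['point'],r['p'])
im=o['top'][0]
cv2.imwrite('pics/missc.png',np.hstack([cv2.resize(im[130:310,300:460],None,fx=2.4,fy=2.4),cv2.resize(o['side'][0][224:384,180:380],(540,432))]))
```

```text
top [365.7, 222.6] 0.74
top [358.2, 139.7] 0.32
side [296.1, 348.7] 0.89
```

View pics/missc.png

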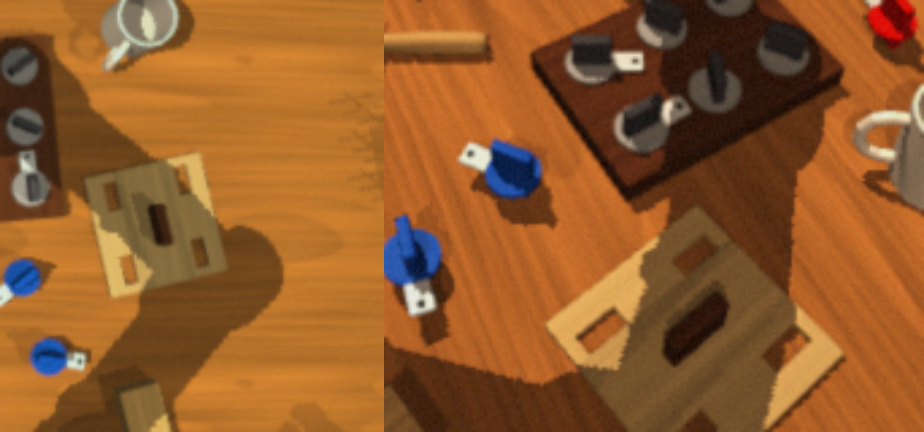

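Run:
```python
from h import *
s=get_state();print(proj('side',[s['tcp_pos']]),proj('top',[s['tcp_pos']]),s['width'])
for n in('top','side'):
    im=cv2.imread(f'pics/miss_{n}.png')
    print(n,fit(n,im[:,:,0],[.439,-.347,.23],.006,*COVER_E,w=.02))
    im=cv2.imread(f'pics/miss_{n}.png');_,d=vision.grab_frame(n)
    X=cloud(n,d).reshape(-1,3);X=X[(X[:,2]>.03)&(X[:,2]<.05)&(np.hypot(*(X[:,:2]-[.439,-.347]).T)<.05)];print('rib',n,X.mean(0),X.min(0),X.max(0),len(X))
im=cv2.imread('pics/miss_side.png');cv2.imwrite('pics/grip.png',cv2.resize(im[80:190,190:310],None,fx=4,fy=4))
```

```text
[[242.33947623 154.90588333]] [[200.98458037 180.39087153]] 0.00014120359653349657
top (array([ 0.4382, -0.3465,  0.2384]), np.float64(36.531774349083896))
rib top [ 0.43795633 -0.34637694  0.03835911] [ 0.41295958 -0.35986612  0.03027224] [ 0.46220906 -0.33545022  0.04483914] 99
side (array([ 0.4398, -0.3461,  0.2356]), np.float64(31.390621986499518))
rib side [ 0.43743183 -0.34777125  0.03924862] [ 0.41436781 -0.35825589  0.03005467] [ 0.46542586 -0.33531405  0.04304922] 238
```

View pics/grip.png

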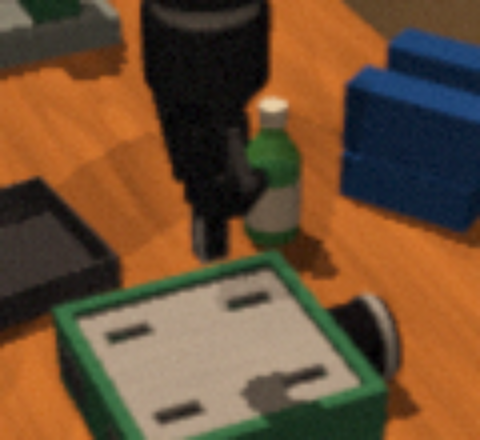

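Run:
```python
from h import *
st()
for n in('top','side'):
    _,d=vision.grab_frame(n);X=cloud(n,d).reshape(-1,3)
    X=X[(X[:,2]>.075)&(np.hypot(*(X[:,:2]-[.5485,.1285]).T)<.05)]
    print(n,len(X))
    for z in np.arange(.09,.26,.01):
        m=X[(X[:,2]>=z)&(X[:,2]<z+.01)]
        if len(m):print(round(z,3),len(m),m.min(0).round(3),m.max(0).round(3),m.mean(0).round(4))
```

```text
t12.2 tcp [0.5485 0.1285 0.1063] F [0.6 0.1 0.4] w0.0001 gf 0.0
top 2278
0.22 3 [0.554 0.081 0.222] [0.557 0.084 0.23 ] [0.5554 0.0825 0.227 ]
0.23 1 [0.557 0.081 0.231] [0.557 0.081 0.231] [0.5567 0.0807 0.2309]
0.24 2 [0.548 0.08  0.24 ] [0.551 0.08  0.241] [0.5497 0.0799 0.2408]
side 4080
0.14 15 [0.539 0.116 0.142] [0.56  0.136 0.149] [0.5469 0.1234 0.1456]
0.15 30 [0.538 0.113 0.15 ] [0.56  0.133 0.16 ] [0.5453 0.12   0.1547]
0.16 34 [0.538 0.113 0.161] [0.561 0.132 0.17 ] [0.5465 0.1193 0.1653]
0.17 23 [0.538 0.113 0.17 ] [0.554 0.139 0.18 ] [0.5435 0.1215 0.1741]
0.18 15 [0.536 0.097 0.182] [0.554 0.155 0.19 ] [0.5403 0.1271 0.1868]
0.19 59 [0.535 0.09  0.19 ] [0.561 0.164 0.2  ] [0.542  0.1181 0.1941]
0.2 46 [0.532 0.08  0.2  ] [0.56 0.17 0.21] [0.5407 0.1115 0.206 ]
0.21 58 [0.531 0.079 0.21 ] [0.554 0.175 0.22 ] [0.5378 0.119  0.2149]
0.22 54 [0.531 0.082 0.22 ] [0.559 0.177 0.23 ] [0.5373 0.1198 0.2257]
0.23 50 [0.529 0.079 0.23 ] [0.551 0.175 0.24 ] [0.5377 0.113  0.2354]
0.24 104 [0.529 0.079 0.24 ] [0.569 0.144 0.25 ] [0.54   0.1079 0.2452]
0.25 63 [0.537 0.085 0.25 ] [0.559 0.125 0.26 ] [0.5449 0.0962 0.2547]
```

Measured against the depth image, the shut fingertips are at z≈0.141 while the state says 0.106. So the reported TCP is about 35 mm too low, which explains the miss. I'll find the exact offset with a gentle touch on the ledge centre, which is fixed at 60 mm.

Run:
```python
from h import *
p=get_state()['tcp_pos'].copy();p[:2]=[.5485,.1285]
ctrl.movel([*p[:2],.040],max_speed=.08);ctrl.pause(.2);st()
f0=get_state()['contact_force'][2];z=.040
while z>.005:
    z-=.001;ctrl.movel([*p[:2],z],max_speed=.02);s=get_state();f=s['contact_force'][2]-f0
    if z<.032 or abs(f)>3: print(round(z,4),s['tcp_pos'][2].round(4),round(f,1))
    if abs(f)>8: break
ctrl.movel([*p[:2],.11],max_speed=.15);st()
```

```text
t13.4 tcp [0.5488 0.1286 0.0405] F [ 0.1  0.3 -0.7] w-0.0002 gf 0.0
0.032 0.0319 1.1
0.031 0.0309 1.6
0.03 0.0299 0.3
0.029 0.0289 0.7
0.028 0.0279 1.3
0.027 0.027 1.7
0.026 0.0259 0.2
0.025 0.0251 1.6
0.024 0.025 12.1
t18.2 tcp [0.548  0.1282 0.1092] F [-0.7 -0.5 -0.5] w-0.0001 gf 0.0
```

The ledge touch came at a reported z of 0.025, so true z = reported + 0.035. I'll put that into the helper and retry the grasp.

```bash
sed -i 's/zg+ctrl.pinch_z\]/zg+ctrl.pinch_z-.035]/' h.py
python3 - <<'E'
from h import *
C=(.439,-.3463);y=.236
ctrl.ungrasp()
ctrl.movep(tp(C,.16),quat(y))
o=look()
for n in o: print(n,fit(n,o[n][0][:,:,0],[*C,y],.006,*COVER_E))
goto(C,.09,y)
ctrl.movel(tp(C,.030),max_speed=.06);st('at')
ctrl.close_gripper(60);st('closed')
if get_state()['width']>.01:
    ctrl.movel(tp(C,.17),max_speed=.1);ctrl.pause(.3);st('up')
E
```

```text
top (array([ 0.4385, -0.3466,  0.2384]), np.float64(38.79594985535198))
side (array([ 0.4402, -0.3461,  0.236 ]), np.float64(52.58765670202508))
at t23.7 tcp [ 0.4392 -0.3465 -0.0234] F [-0.2  0.8 -0.2] w0.0853 gf 0.0
closed t24.4 tcp [ 0.4392 -0.3465 -0.0234] F [-0.4 -1.2  3.8] w0.0127 gf 60.0
up t26.2 tcp [ 0.439  -0.3462  0.1161] F [ 0.7  0.3 -2.9] w0.0131 gf 59.0
```

Run:
```python
from h import *
R=(.5490,.1287)
ctrl.movep(tp(R,.19),quat(-.015))
goto(R,.105,-.015);ctrl.pause(.4);st()
o=look('hold2')
for n in o: print(n,fit(n,o[n][0][:,:,0],[*R,-.015],.081,*COVER),fit(n,o[n][0][:,:,0],[*R,-.015],.081,*COVER_E))
print(Ro.from_quat(np.roll(get_state()['eef_rot'],-1)).as_matrix()[:,0])
cv2.imwrite('pics/hold2c.png',np.vstack([cv2.resize(o['top'][0][120:250,130:290],None,fx=2.2,fy=2.2),cv2.resize(o['side'][0][80:240,160:320],(352,286))]))
```

```text
t30.3 tcp [0.549  0.1287 0.0513] F [ 0.6 -1.1 -2.9] w0.0134 gf 59.0
top (array([0.5389, 0.1151, 0.2087]), np.float64(8.607954545454547)) (array([0.5417, 0.1176, 0.1595]), np.float64(6.783944069431051))
side (array([ 0.5508,  0.1303, -0.0217]), np.float64(22.3266694725028)) (array([ 0.552 ,  0.1299, -0.019 ]), np.float64(24.664464802314363))
[ 9.99886479e-01 -1.50674974e-02 -1.95083411e-05]
```

View pics/hold2c.png

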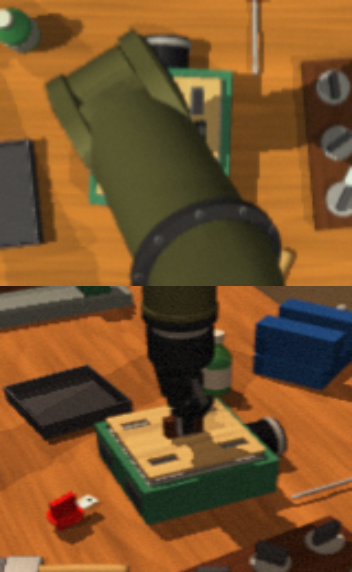

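```bash
cat >> h.py <<'E'
def lower(xy,z0,z1,yaw,fmax=12,step=.001):
    "descend in steps until the upward force exceeds fmax; returns true grip height reached"
    f0=get_state()['contact_force'][2];z=z0
    while z>z1+1e-6:
        z=max(z-step,z1);ctrl.movel(tp(xy,z),quat(yaw),max_speed=.03);f=get_state()['contact_force'][2]-f0
        if f>fmax: break
    zz=get_state()['tcp_pos'][2]-ctrl.pinch_z+.035;print('lower',z.round(4) if hasattr(z,'round') else z,'real %.4f'%zz,'dF %.1f'%f);return zz
E
python3 - <<'E'
from h import *
R=np.array((.5486,.1280));Y=-.0135
goto(R,.0985,Y)
for k,dx in enumerate([(0,0),(0,.0015),(0,-.0015),(.0015,0),(-.0015,0)]):
    c=R+dx;z=lower(c,.0985,.0895,Y);st()
    if z<.0915:break
    ctrl.movel(tp(c,.0985),max_speed=.05)
E
```

```text
lower 0.0895 real 0.0903 dF 10.1
t33.1 tcp [0.5487 0.128  0.0366] F [-3.3 -2.1  6.2] w0.0127 gf 60.2
```

Run:
```python
from h import *
ctrl.ungrasp();st();s=get_state()['tcp_pos']
ctrl.movel([s[0],s[1],.14],max_speed=.15)
ctrl.movep(tp((.50,-.25),.2),quat(-.015+np.pi))
st();o=look('laid')
for n in o: print(n,fit(n,o[n][0][:,:,0],[.549,.128,-.015],.066,*COVER),fit(n,o[n][0][:,:,0],[.549,.128,-.015],.066,*LEDGE))
X=cloud('side',o['side'][1]);X=X.reshape(-1,3);m=X[(np.abs(X[:,0]-.549)<.065)&(np.abs(X[:,1]-.128)<.065)&(X[:,2]<.075)&(X[:,2]>.062)]
A=np.c_[m[:,:2]-[.549,.128],np.ones(len(m))];print(np.linalg.lstsq(A,m[:,2],rcond=None)[0])
cv2.imwrite('pics/laidc.png',np.vstack([cv2.resize(o['top'][0][140:225,160:250],None,fx=4,fy=4,interpolation=cv2.INTER_CUBIC),cv2.resize(o['side'][0][135:215,195:300],(360,260),interpolation=cv2.INTER_CUBIC)]))
```

```text
t33.8 tcp [0.5486 0.128  0.0358] F [1.  0.3 0.7] w0.0854 gf 0.0
t37.4 tcp [ 0.5001 -0.2496  0.1463] F [ 0.2 -0.1  0.4] w0.0854 gf 0.0
top (array([ 0.5474,  0.1286, -0.0231]), np.float64(30.609006734006734)) (array([ 0.5474,  0.1278, -0.0234]), np.float64(35.71808361391695))
side (array([ 0.5517,  0.132 , -0.0121]), np.float64(30.032407407407405)) (array([ 0.5515,  0.1334, -0.0163]), np.float64(27.235058922558927))
[-0.00056281  0.00181592  0.06610185]
```

View pics/laidc.png

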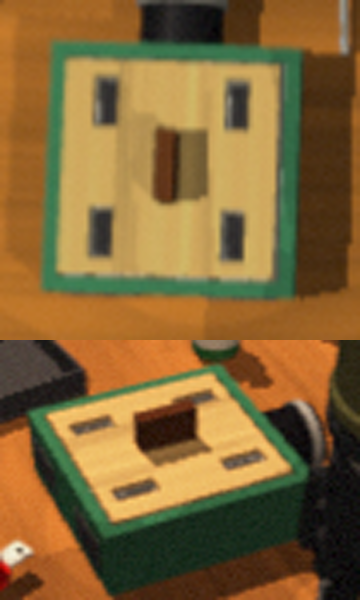

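The cover is flush: the fitted plane is at z≈0.066 with no tilt, and the dark ledge slots show through all four cover slots (crop at (105,100), (235,105), (100,232), (232,235)). 

Candidates in the top view:
- **Untagged grey studs in the rack:** (281,159), (307,157), (283,184) and (310,183).
- **Tagged grey studs in the rack:** (287,209) and (313,207), with tags visible in the first crop. These go in the reject tray.
- **Look-alikes:** the red and blue ones on the bench stay where they are.

Next is the first stud.

```bash
cat >> h.py <<'E'
R0=np.array((.5490,.1284));Y0=-.0155
STUD={'s1':((.6209,-.0957),.15),'s2':((.628,-.1725),2.25),'s3':((.5477,-.1025),2.22),'s4':((.5547,-.181),1.19),'t1':((.4752,-.110),2.70),'t2':((.482,-.1873),.11)}
def slot(i): return place(S[i:i+1],[*R0,Y0])[0]
def pick(k):
    c,w=STUD[k]
    c=np.array(c);js=[(abs(j[6]),a) for a in(w-2*np.pi,w-np.pi,w,w+np.pi) if (j:=ctrl.ik(tp(c,.15),quat(a))) is not None]
    a=min(js)[1]
    if get_state()['width']<.08: ctrl.ungrasp()
    ctrl.movep(tp(c,.13),quat(a));goto(c,.085,a);ctrl.movel(tp(c,.052),max_speed=.06)
    ctrl.close_gripper(60);ctrl.pause(.1);s=get_state();st('grip',k)
    if s['width']<.006: raise SystemExit('missed')
    ctrl.movel(tp(c,.17),max_speed=.15);st('up')
    return a
E
python3 - <<'E'
from h import *
for i in range(4):
    for a in(Y0+np.pi,Y0+np.pi/2):
        for z in(.18,.094):
            j=ctrl.ik(tp(slot(i),z),quat(a));print(i,slot(i).round(3),a,z,None if j is None else np.round(j,2))
print(pick('s2'))
ctrl.movep(tp(slot(3),.18),quat(Y0+np.pi));goto(slot(3),.122,Y0+np.pi);st()
o=look('ins1')
cv2.imwrite('pics/ins1c.png',cv2.resize(o['side'][0][100:220,190:310],None,fx=4,fy=4,interpolation=cv2.INTER_CUBIC))
E
```

```text
0 [0.502 0.083] 3.1260926535897933 0.18 [ 0.54  0.66 -1.23  1.9   0.7   1.11  0.58]
0 [0.502 0.083] 3.1260926535897933 0.094 [ 0.46  0.75 -1.12  1.99  0.85  0.96  0.46]
0 [0.502 0.083] 1.5552963267948965 0.18 [ 0.35  0.5  -0.84  1.9   0.45  0.94 -0.72]
0 [0.502 0.083] 1.5552963267948965 0.094 [ 0.27  0.61 -0.73  2.    0.58  0.76 -0.83]
1 [0.504 0.175] 3.1260926535897933 0.18 [ 0.33  0.68 -1.19  1.84  0.7   1.13  0.44]
1 [0.504 0.175] 3.1260926535897933 0.094 [ 0.26  0.77 -1.08  1.93  0.83  0.97  0.34]
1 [0.504 0.175] 1.5552963267948965 0.18 [ 0.15  0.53 -0.8   1.84  0.46  0.97 -0.87]
1 [0.504 0.175] 1.5552963267948965 0.094 [ 0.07  0.63 -0.71  1.94  0.57  0.79 -0.97]
2 [0.594 0.082] 3.1260926535897933 0.18 [ 0.46  0.77 -1.17  1.66  0.74  1.23  0.68]
2 [0.594 0.082] 3.1260926535897933 0.094 [ 0.42  0.85 -1.09  1.75  0.85  1.09  0.59]
2 [0.594 0.082] 1.5552963267948965 0.18 [ 0.29  0.62 -0.78  1.66  0.49  1.06 -0.65]
2 [0.594 0.082] 1.5552963267948965 0.094 [ 0.25  0.71 -0.71  1.76  0.58  0.89 -0.73]
3 [0.596 0.174] 3.1260926535897933 0.18 [ 0.28  0.78 -1.14  1.61  0.74  1.25  0.56]
3 [0.596 0.174] 3.1260926535897933 0.094 [ 0.25  0.87 -1.06  1.7   0.84  1.1   0.48]
3 [0.596 0.174] 1.5552963267948965 0.18 [ 0.12  0.64 -0.75  1.61  0.48  1.09 -0.78]
3 [0.596 0.174] 1.5552963267948965 0.094 [ 0.08  0.73 -0.69  1.7   0.57  0.92 -0.85]
grip s2 t41.4 tcp [ 0.6282 -0.1725 -0.0015] F [0.1 0.2 3.1] w0.0091 gf 59.1
up t42.3 tcp [ 0.6273 -0.1727  0.1153] F [ 0.3  1.1 -1.5] w0.0088 gf 58.7
2.25
t45.2 tcp [0.5957 0.1738 0.0683] F [-0.9 -0.5 -1. ] w0.0090 gf 58.5
```

View pics/ins1c.png

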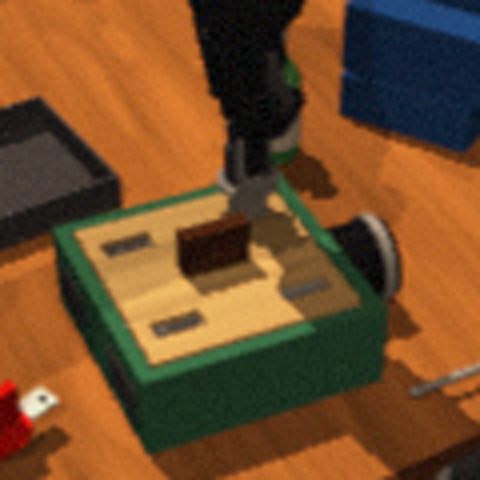

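The stud is held upright above slot3 (crop at (245,180)). Now I'll lower it with force guarding.

```bash
cat >> h.py <<'E'
def insert(i,off=(0,0)):
    Y=Y0+np.pi;b=slot(i)+off
    cand=[(0,0)]+[(r*np.cos(t),r*np.sin(t)) for r in(.0015,.003) for t in np.arange(8)*np.pi/4]
    for d in cand:
        c=b+d;goto(c,.1175,Y,sp=.05,n=1)
        z=lower(c,.1175,.0935,Y,fmax=9)
        if z<.0955:break
    else: raise SystemExit('not in')
    st('in',d,np.array(d)+off);f0=get_state()['contact_force']
    for a in np.linspace(0,np.pi/2+.02,7)[1:]:
        ctrl.movel(tp(c,.0935),quat(Y-a),max_speed=.05);s=get_state();print('turn %.2f'%a,(s['contact_force']-f0).round(1),'Mz %.2f'%s['wrist_torque'][2])
    ctrl.pause(.2);st('turned');print(Ro.from_quat(np.roll(get_state()['eef_rot'],-1)).as_euler('zyx')[0])
    ctrl.ungrasp();ctrl.movel(tp(c,.17),max_speed=.15);st('out')
E
python3 -c "
from h import *
insert(3)"
```

```text
lower 0.0935 real 0.0942 dF 6.4
in (0, 0) [0 0] t51.8 tcp [0.5958 0.1737 0.0405] F [-1.9 -1.   5.7] w0.0089 gf 59.4
turn 0.27 [1.2 0.3 0.1] Mz -0.01
turn 0.53 [2.4 1.7 2.6] Mz -0.01
turn 0.80 [1.8 0.9 1.8] Mz -0.06
turn 1.06 [2.4 1.5 2.2] Mz -0.04
turn 1.33 [2.8 0.9 1.6] Mz -0.07
turn 1.59 [2.5 1.  2.2] Mz -0.08
turned t54.5 tcp [0.5963 0.1743 0.0405] F [-0.2  1.1  8. ] w0.0089 gf 59.8
-1.5418567631279836
out t55.9 tcp [0.5954 0.1733 0.1157] F [ 0.5  0.4 -0.2] w0.0849 gf 0.0
```

Run:
```python
from h import *
pick('s1');ctrl.movep(tp(slot(2),.18),quat(Y0+np.pi));insert(2)
pick('s4')
o=look('two')
cv2.imwrite('pics/twoc.png',np.hstack([cv2.resize(o['top'][0][140:225,160:250],(400,378),interpolation=cv2.INTER_CUBIC),cv2.resize(o['side'][0][120:215,195:300],(400,362),interpolation=cv2.INTER_CUBIC)[:362].copy() if 0 else cv2.resize(o['side'][0][120:215,195:300],(400,378),interpolation=cv2.INTER_CUBIC)]))
for i in(3,2):
    for n in o: r=wing(n,o[n][1],slot(i),.08);print(i,n,r[0]-slot(i),r[1],r[2])
```

```text
grip s1 t60.5 tcp [ 0.6211 -0.0956 -0.0015] F [ 0.2 -0.5  2.9] w0.0092 gf 59.1
up t61.4 tcp [ 0.6203 -0.0961  0.1153] F [ 0.6 -0.5 -1.6] w0.0089 gf 58.7
lower 0.0935 real 0.0942 dF 6.1
in (0, 0) [0 0] t69.8 tcp [0.5944 0.0817 0.0405] F [-2.1 -1.6  5.2] w0.0089 gf 59.4
turn 0.27 [1.4 1.5 1.4] Mz -0.03
turn 0.53 [3.  2.1 1.4] Mz -0.07
turn 0.80 [1.7 1.5 2.8] Mz -0.07
turn 1.06 [2.2 1.7 3. ] Mz -0.04
turn 1.33 [1.9 1.6 2.5] Mz -0.09
turn 1.59 [1.9 1.6 2.6] Mz -0.10
turned t72.5 tcp [0.595  0.0821 0.0405] F [-0.   0.4  8.7] w0.0089 gf 59.8
-1.5418603792061059
out t73.9 tcp [0.5939 0.0813 0.1157] F [-0.2 -1.1 -0.3] w0.0853 gf 0.0
grip s4 t77.9 tcp [ 0.5549 -0.1811 -0.0015] F [ 0.7 -0.4  3.5] w0.0089 gf 58.9
up t78.8 tcp [ 0.554  -0.181   0.1154] F [-0.6  0.  -0.2] w0.0092 gf 58.5
3 top [-0.00132264 -0.00147626] 1.539882206228795 57
3 side [-0.00090572 -0.00456951] 1.640369694766629 70
2 top [-0.0014119  -0.00266416] 1.5352737675630843 53
2 side [-0.00074335 -0.00668231] 1.5914333367826048 74
```

View pics/twoc.png

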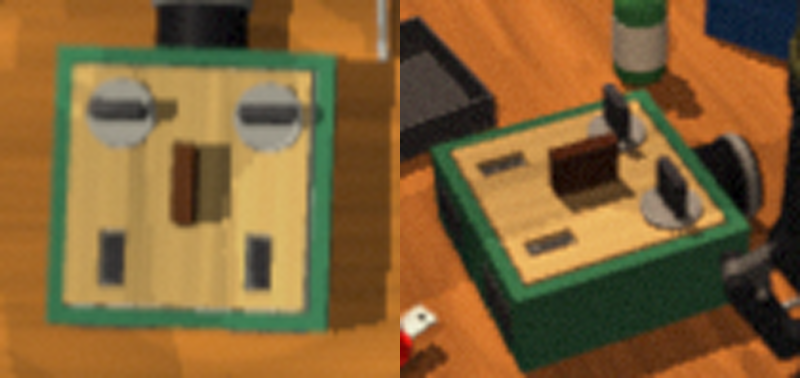

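Both studs sit home with their wings across the slots (crop at (120,112) and (268,115)), and slots 0 and 1 are free. I'll carry on with the remaining two.

Run:
```python
from h import *
ctrl.movep(tp(slot(1),.18),quat(Y0+np.pi));insert(1)
pick('s3');ctrl.movep(tp(slot(0),.18),quat(Y0+np.pi));insert(0)
T=(.4695,.361)
for k,tag,uv,want in(('t1',-.44,(-.018,.020),.127-np.pi/2),('t2',.11,(.018,-.020),.127+np.pi/2)):
    c=place(np.array([uv]),[*T,.127])[0]
    for a in(STUD[k][1]-np.pi,STUD[k][1],STUD[k][1]+np.pi):
        j1=ctrl.ik(tp(STUD[k][0],.15),quat(a));j=ctrl.ik(tp(c,.15),quat(a+want-tag));print(k,c,a,None if j1 is None else np.round(j1,2),None if j is None else np.round(j,2))
```

```text
lower 0.10749999999999998 real 0.1082 dF 9.2
lower 0.0935 real 0.0942 dF 8.5
in (np.float64(0.0015), np.float64(0.0)) [0.0015 0.    ] t90.9 tcp [0.5053 0.1752 0.0405] F [-1.7 -1.7  7.9] w0.0089 gf 59.7
turn 0.27 [1.  1.3 0.1] Mz -0.05
turn 0.53 [2.8 1.2 0.6] Mz 0.02
turn 0.80 [1.6 1.3 0.4] Mz -0.10
turn 1.06 [0.5 1.6 1.1] Mz -0.12
turn 1.33 [-0.2 -0.1  1.7] Mz -0.12
turn 1.59 [0.4 0.8 3.3] Mz -0.12
turned t93.6 tcp [0.5054 0.1752 0.0405] F [-1.4 -1.1 11.8] w0.0086 gf 60.2
-1.540838561842766
out t95.0 tcp [0.505  0.1747 0.1158] F [ 0.4 -0.8  0.5] w0.0851 gf 0.0
grip s3 t99.1 tcp [ 0.5479 -0.1025 -0.0014] F [-1.  -1.2  3. ] w0.0088 gf 59.0
up t100.0 tcp [ 0.547  -0.1028  0.1154] F [ 0.7  0.7 -1.9] w0.0091 gf 58.5
lower 0.0935 real 0.0942 dF 8.2
in (0, 0) [0 0] t108.4 tcp [0.5024 0.0831 0.0405] F [-0.8 -2.1  8.1] w0.0087 gf 59.8
turn 0.27 [ 0.5  1.4 -1. ] Mz -0.03
turn 0.53 [0.8 1.8 0.6] Mz -0.14
turn 0.80 [ 1.1  1.9 -0.5] Mz -0.12
turn 1.06 [0.8 1.3 0.4] Mz -0.12
turn 1.33 [0.5 1.7 1. ] Mz -0.05
turn 1.59 [1.4 1.3 2.2] Mz -0.07
turned t111.1 tcp [0.5031 0.0837 0.0405] F [ 1.   1.2 10.3
[... 185 characters left out ...]
.08  0.74 -1.92] [-0.08  0.82 -1.23  1.73  0.83  1.21  1.74]
t1 [0.44911179 0.37855907] 2.7 [ 0.84  0.57 -1.01  1.99  0.61  0.92  0.64] [-0.31  0.62 -0.69  1.73  0.47  0.96 -1.07]
t1 [0.44911179 0.37855907] 5.841592653589793 [ 0.28  0.41 -0.14  1.99  0.08  0.74 -1.92] [-0.08  0.82 -1.23  1.73  0.83  1.21  1.74]
t2 [0.48988821 0.34344093] -3.0315926535897932 [ 1.03  0.68 -1.16  1.91  0.73  1.05  1.23] [-1.25  0.84  1.15  1.72 -0.83  1.16 -2.87]
t2 [0.48988821 0.34344093] 0.11 [ 0.53  0.46 -0.3   1.92  0.18  0.79 -1.33] [-0.23  0.63 -0.69  1.71  0.47  0.98 -0.97]
t2 [0.48988821 0.34344093] 3.251592653589793 [ 1.03  0.68 -1.16  1.91  0.73  1.05  1.23] [-1.25  0.84  1.15  1.72 -0.83  1.16 -2.87]
```

Run:
```python
s=open('h.py').read().replace("def pick(k):","def pick(k,a=None):").replace("a=min(js)[1]","a=min(js)[1] if a is None else a")
open('h.py','w').write(s)
from h import *
T=(.4695,.361)
for k,tag,uv,want,a in(('t1',-.44,(-.018,.020),.127-np.pi/2,2.7),('t2',.11,(.018,-.020),.127+np.pi/2,.11)):
    c=place(np.array([uv]),[*T,.127])[0];pick(k,a);A=a+want-tag
    ctrl.movep(tp(c,.185),quat(A));goto(c,.09,A,n=1)
    lower(c,.06,.0525,A,fmax=6);ctrl.ungrasp();ctrl.movel(tp(c,.17),max_speed=.15);st('out')
ctrl.movep(tp((.5,-.25),.2),quat(np.pi));ctrl.pause(.3)
o=look('end');st()
cv2.imwrite('pics/endc.png',np.hstack([cv2.resize(o['top'][0][130:270,90:340],(450,252),interpolation=cv2.INTER_CUBIC),cv2.resize(o['side'][0][110:250,150:310],(320,280),interpolation=cv2.INTER_CUBIC)[:252]]))
```

```text
grip t1 t116.6 tcp [ 0.4754 -0.1101 -0.0015] F [-1.1 -0.8  6. ] w0.0089 gf 59.0
up t117.5 tcp [ 0.4745 -0.1102  0.1155] F [ 0.2 -0.2 -0.1] w0.0086 gf 58.4
lower 0.0525 real 0.0527 dF 3.0
out t125.5 tcp [0.4488 0.3779 0.1155] F [ 0.3  0.3 -0.5] w0.0853 gf 0.0
grip t2 t130.5 tcp [ 0.4821 -0.1873 -0.0015] F [-0.8 -0.4  4.7] w0.0086 gf 59.0
up t131.4 tcp [ 0.4813 -0.1872  0.1155] F [-0.6  0.5 -0.6] w0.0089 gf 58.5
lower 0.0525 real 0.0528 dF 3.4
out t139.4 tcp [0.4895 0.3428 0.1154] F [ 0.  -0.1 -1.3] w0.0855 gf 0.0
t142.0 tcp [ 0.5001 -0.2498  0.1463] F [-0.3  0.6 -0.1] w0.0853 gf 0.0
```

View pics/end_top.png

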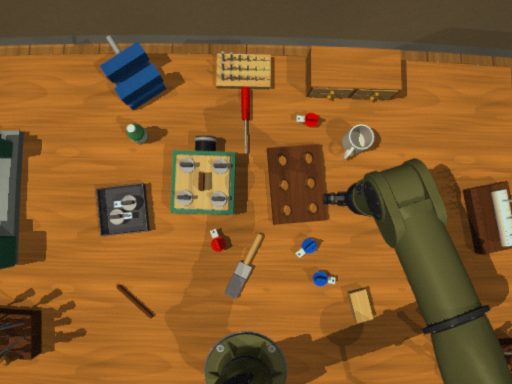

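View pics/endc.png

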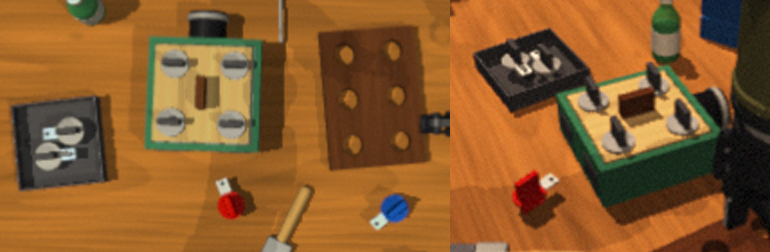

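The final pictures show all four untagged studs locked across their slots at (187,166), (219,167), (185,199) and (218,200) on a flush cover. Both tagged studs stand in the tray at (127,202) and (117,215), the rack is empty, and the bystanders and look-alikes have not moved.

```bash
python3 -c "
from h import *
print(ticket.close_job())"
```

```text
the job is handed in; nothing more can be done
None
```

The job is handed in: the cover is flush in its recess, all four untagged studs are pushed home and turned to lock, both tagged rejects are in the tray, and nothing else on the bench was moved.

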